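# Bring the marble dish to the hopper of the marble run

## Task

On the marble-run board, turn the black clamp knob a quarter turn anticlockwise (seen from above), slide its wooden stop fully back so that its steel tongue is off the dish's pouring lip, then lift the wooden dish by its handle and swing it a quarter turn anticlockwise, so that the lip comes over the middle of the run's square hopper, a few centimetres above its mouth, with the handle pointing straight back across the board, away from the hopper. Keep the dish level and move it gently so that the marble stays in its middle, and do not disturb the mug, tape, jar and toy arch around. Finish while holding the dish there, still and level, marble in the middle and clear of the run: do not put it down or let go.

Things in the scene. Friction and masses are not known exactly. Their poses are not given: they have to be found in the camera images.
- dock: Brown wooden marble-run board fixed on the desk, 12 mm thick. Origin: on the desk surface under the centre of the dish's seat (a ring 6 mm high); the board spans its x -75 to +150 mm and y -200 to +65 mm; z up. The hopper stands on its +x side, with a sloping chute along that edge; the stop on two steel rails is on the -y side of the seat.
- hopper_mouth (a point): Centre of the open top of the square wooden hopper (56 mm outside, 46 mm inside), 91 mm above the desk, at x 115, y 0 mm of the board. The chute leads from the hopper towards the board's -y, and is below the hopper's mouth.
- clamp (a joint): Angle of the clamp knob on top of the stop: 0 is locked, grows anticlockwise seen from above, ends at 1.6 rad. Starts at 0 to 0.15. A lug under it locks the stop until it is turned past about 1.0 rad; free above 1.1. Friction holds it where it is left (about 0.1 N m to turn).
- clamp_grip (a point): Grip point of the clamp knob, on its upright axis, 78 mm above the desk. The knob is a black bar 44 mm long, 12 mm thick, 61 to 89 mm above the desk; it lies along the board's y when the joint reads 0 and turns with it (bar along this point's y). The wooden stop's top below it is 54 mm above the desk.
- carriage (a joint): Travel of the wooden stop (60 x 50 mm) along the board's -y, away from the dish: 0 at start, 0.045 m fully back. It carries the clamp knob, by which it can be pulled; 2 to 4 N when free. Its steel tongue (24 mm wide, 3 mm above the lip) covers the last 14 mm of the dish's lip at 0 and blocks lifting; it is clear of the dish beyond 0.02.
- dish: Dark wooden dish, 108 mm across, 32 mm high, about 0.2 kg, in the board's ring (3 mm of play). Origin: centre of its underside, z up. At first its axes are the board's within 0.03 rad: pouring lip towards -y, handle towards +y. The hollow slopes up 3 degrees to 16 mm from the middle, 7 to 30 mm, 14 beyond, to a rim at 47 mm.
- dish_grip (a point): Middle of the dish's straight handle: a bar 16 mm wide (dish x), 16 mm high, running along dish y from 48 to 127 mm; this point is at y 97, z 28 mm of the dish, about 40 mm above the desk at the start, and beyond the board's edge, so that fingers may reach down beside it.
- dish_lip (a point): Point above the end of the dish's pouring lip, at y -66, z 28 mm of the dish (lip about 32 mm wide, top of its cheeks at 31.5 mm).
- dish_mid (a point): Middle of the dish's hollow, its lowest point, on its axis 16 mm above the underside.
- marble_center (a point): Centre of the glass marble, 25 mm in diameter, 20 g, which lies loose in the middle of the dish and rolls easily.
- mug: White mug, 76 mm across (handle more), 85 mm high; bystander. Origin: centre of its underside.
- tape: Roll of paper tape, 80 mm across, 24 mm high; bystander. Origin: centre of its underside.
- jar: Glass jar with steel lid, 66 mm across, 70 mm high; bystander. Origin: centre of its underside.
- arch: Toy wooden arch, 60 by 20 mm, 58 mm high; bystander. Origin: centre of its underside.

How it is judged:
On the way, in this order (a step that is already met when the one before it is completed fails the run):
1. the clamp knob is turned free (value of joint clamp above 1.1 rad), for 0.1 s.
2. the stop is slid back, tongue off the dish (value of joint carriage above 0.035 m), for 0.1 s.
3. the dish is lifted clear by its handle, marble in it (z of dish in the frame of dock above 0.04 m and contact force between dish and dock below 0.1 N and contact force between the fingers and dish above 1 N and horizontal distance between marble_center and dish_mid below 0.025 m), for 0.1 s.
4. the dish is swung through the quarter turn at the hopper (angle between the y axis of dish and the y axis of dock, either way round above 1.36 rad and horizontal distance between dish_lip and hopper_mouth below 0.03 m), for 0.2 s.
At the end, for the whole second after the job is handed in: Fingers hold the dish still, clear of the run, level within 4 degrees, a quarter turn round (within 10 degrees), handle away from the hopper, lip within 22 mm of the hopper's middle (from above) and 9 to 99 mm over its mouth; marble within 12 mm of the middle; stop back 35 mm or more, clamp free (z of dish in the frame of dock above 0.04 m and contact force between dish and dock below 0.1 N and contact force between the fingers and dish above 1 N and angle between the y axis of dish and the y axis of dock, either way round above 1.4 rad and x of dish in the frame of dock below 0.09 m and horizontal distance between dish_lip and hopper_mouth below 0.022 m and z of dish_lip in the frame of dock between 0.1 and 0.19 m and angle between dish's own z axis and vertical below 0.07 rad and linear speed of dish below 0.02 m/s and horizontal distance between marble_center and dish_mid below 0.012 m and distance between marble_center and dish_mid below 0.02 m and value of joint carriage above 0.035 m and value of joint clamp above 1 rad); the arm keeps its last pose, push and grip.
It fails at once if the marble rolls more than 25 mm from the dish's middle (horizontal distance between marble_center and dish_mid above 0.025 m).
It fails at once if the dish is tipped more than 10 degrees (angle between dish's own z axis and vertical above 0.175 rad).
It fails at once if a bystander (mug, tape, jar, arch) is shoved more than 30 mm or tipped over (distance of any of mug, tape, jar, arch from where it was at the start of the episode above 0.03 m or angle between any of mug, tape, jar, arch's own z axis and vertical above 0.5 rad).
It also fails if it takes over 58 s, if anything falls off the work surface, if the arm or the gripper's body presses on something with over 40 N, if the wrist force passes 120 N, or if a joint passes its speed limit or range.

## Robot

A 6-joint arm with a two-finger parallel gripper is mounted at the origin on the work surface. World frame = base frame: x ahead of the robot, y to its left, z up, the work surface at z = 0. Lengths are in m, angles in rad, forces in N, time in s.
With the tool pointing down it reaches from about 0.325 to 0.775 m from the base axis. Payload 5.5 kg.
Tool frame: the origin (TCP) lies on the centre line of the jaws, within the pads' length; the fingertips stand 17 mm ahead of it and the grasp point (between the pads) lies 2 mm behind it (env.tip_reach is the distance from the TCP to the fingertips, in m); z points along the fingers, y is the line along which they close (so a half turn about z gives the same grasp; the last joint's range is limited). The gripper opens to 85 mm and grips with 20 to 120 N. Pads are 22 mm wide; open, the fingers measure 114 mm over their backs; the gripper's body (76 mm by 85 mm) begins 54 mm behind the grasp point. The pads swing forward as they close: fully open they stand 13 mm farther back than shut.
Start: joints at [1.271, 0.091, 1.231, -0, 1.82, -0.057], TCP at [0.144, 0.582, 0.248] pointing down, gripper open.
Joint ranges: [-2.87, 2.87], [-0.86, 2.18], [0.17, 2.46], [-1.51, 4.65], [0.06, 2.69], [-2.65, 2.65]. Speed limits (rad/s): [2.57, 2.57, 3.01, 3.14, 3.14, 3.14].

## Interface

Orientations are given as [roll, pitch, yaw] about the fixed x, y, z axes, in that order (R = Rz(yaw) Ry(pitch) Rx(roll)).
In Python, from cell import env gives the robot as it stands.
- The arm moves only by the tool jog_arm, never from a script. Its argument "series" is one flat list of numbers, 6 for each row, row after row: the shift along the tool's x, y, z in cm, then the turn, a rotation vector about the tool's x, y, z in rad. In form: [x, y, z, rx, ry, rz, x, y, z, rx, ry, rz, ...]. A call has exactly 5 rows; each row is the pose to reach, as a shift and turn from the pose commanded when the call began, along the tool's axes at that moment; what a row does not reach only later rows make up. A row lasts 1/12 s, in which the tool goes at most 41.7 mm and 7.16 degrees, less where a joint would pass 70% of its speed; a pose out of reach is approached as far as the arm can. A call with a gripper value outside its range is refused whole. "jaw" is the finger opening in cm, from 0 to 8.54, set as the call begins (left out, the last holds). The fingers move at their own pace and stop on an object; "grip_force" is the grip in N (left out, the last holds). Time passes only in rows, so rows that repeat a pose let the fingers close, or fill a call up. It gives the time, the measured TCP pose, the force, the opening and the grip force at its end, in the units of the state.
- env.get_state(): the state, without advancing time (a new reading comes with each control period).
- env.read_camera(name): name is "scene" or "side" or "wrist"; returns the picture (480x640x3 uint8, blue, green, red); there is no depth.
- env.calibration(name): a dict with "K" (3x3 intrinsics, pixels), "k1" (the pictures are not rectified: a ray, as slopes to the right and down, at radius r is drawn at 1 + k1 r^2 times it, then the intrinsics apply), "xyz" and "rotation" of the camera in the world. Camera axes: x right, y down, z forward; pixel columns grow to the right and rows downward; lengths in m; the calibration is good to about 2 mm. A picture is of the moment at which its call begins: read the wrist's pose just before it. calibration takes no time and is no camera call; for the wrist camera it gives the pose at the moment of the call.
- env.sign_off(): hands the job in; it is judged then, once.
Trained networks look in the newest picture that a camera, given by its name, has taken for a name from the list of things; names that differ only in an ending like _2 or _b are one class to them, and where a whole thing is asked for, a point or a joint stands for the part that bears it (a point fixed in the world has none). Each returns a list of dicts, best first, with "confidence" (0 to 1); they miss things now and then, are a little off and sometimes report something else, mostly with a low value. They report only what shows in the picture. A call takes as long as a camera call.
- env.silhouettes(camera, thing): "region" (480x640 bool, what is visible of it) and "pixel" ([column, row] in pixels, amid what is visible of it).
The state is a dict: "t": time; "joint_pos": joint angles; "qd": joint speeds; "joint_efforts": joint torques, N m; "tool_pos": TCP position; "orientation": TCP orientation; "contact_force": force on the tool from outside, world axes, zero at the start; "wrist_torque": the same for the moment, N m; "opening": finger opening in m; "finger_force": force on a finger pad.
Only numpy, scipy, OpenCV 4.12 (cv2) and the standard library are available. Lean on these libraries where they do the work, as an engineer would, in place of code of your own. Each camera call takes 0.05 s, during which the arm holds its last target. There are 200 camera calls.

## Working session

There is one attempt and no reset: what is moved stays moved. The work goes in short steps, Python scripts to look and compute and a tool call to move; the robot and the scene stay as the last step left them, time stands still between calls to the robot, and variables do not carry over. Pictures are saved under pics/ and viewed, at most 10 in all, crops included, and the job is handed in when it is done.

Besides the shell and the picture viewer there is one more tool, called after "Emit:" as name(argument=value, ...), one argument or row to a line, values as JSON. jog_arm: Moves the arm, as the interface text tells. Its arguments: {"type":"object","properties":{"series":{"type":"array","items":{"type":"number"}},"jaw":{"type":"number"},"grip_force":{"type":"number"}},"required":["series"]}

```bash
mkdir -p pics; cat > h.py <<'E'
import numpy as np, cv2
from scipy.spatial.transform import Rotation as R
from cell import env
def cal(n):
    c=env.calibration(n);K=np.array(c["K"]);Rm=np.array(c["rotation"])
    if Rm.shape!=(3,3): Rm=R.from_euler('xyz',Rm).as_matrix()
    return K,c["k1"],np.array(c["xyz"]),Rm
def ray(n,p,c=None):
    K,k1,t,Rm=c or cal(n)
    d=np.array([(p[0]-K[0,2])/K[0,0],(p[1]-K[1,2])/K[1,1]]);u=d.copy()
    for _ in range(20): u=d/(1+k1*(u@u))
    return t,Rm@np.array([u[0],u[1],1])
def onz(n,p,z,c=None):
    t,d=ray(n,p,c); return t+d*(z-t[2])/d[2]
def proj(n,X,c=None):
    K,k1,t,Rm=c or cal(n)
    q=(np.atleast_2d(X)-t)@Rm; u=q[:,:2]/q[:,2:]; u=u*(1+k1*(u**2).sum(1,keepdims=True))
    return u*[K[0,0],K[1,1]]+[K[0,2],K[1,2]]
E
python3 - <<'E'
from h import *
print(env.get_state()); print(env.calibration("scene"))
for n in ["scene","side","wrist"]:
    im=env.read_camera(n); cv2.imwrite(f"pics/{n}0.png",im)
    for th in ["dish","clamp_grip","carriage","dock","marble_center","mug","tape","jar","arch","dish_grip"]:
        r=env.silhouettes(n,th)
        if r: print(n,th,[(round(x["confidence"],2),np.round(x["pixel"]),int(x["region"].sum())) for x in r[:2]])
print(env.get_state()["t"])
E
```

```text
{'t': 0.0, 'joint_pos': array([ 1.27129178e+00,  9.18616384e-02,  1.23190598e+00, -5.09891289e-06,
        1.81979133e+00, -5.66822353e-02]), 'qd': array([-0.00052311,  0.00116166,  0.00039935,  0.00019588,  0.00019963,
       -0.00035554]), 'joint_efforts': array([-2.47686199e-03, -4.58731163e+01, -4.18023241e+01, -2.94262318e-04,
        1.16522380e-02,  1.60152979e-05]), 'tool_pos': array([0.1441842 , 0.58215813, 0.24713782]), 'orientation': array([-3.13962923e+00, -1.06458356e-04,  2.89876898e+00]), 'contact_force': array([-1.2616522 ,  0.37223328,  0.03287704]), 'wrist_torque': array([-0.02853995,  0.00630583, -0.00869317]), 'finger_force': 0.0, 'opening': 0.08562794295293447}
{'K': array([[609.11843387,   0.        , 316.48836769],
       [  0.        , 609.11843387, 242.54270178],
       [  0.        ,   0.        ,   1.        ]]), 'k1': 0.03396785766351957, 'xyz': array([ 1.01089391, -0.52120272,  0.82935801]), 'rotation': array([-2.37692571,  0.00845939,  0.71982354])}
scene dish [(0.68, array([312., 269.]), 3035)]
scene clamp_grip [(0.72, array([258., 293.]), 398)]
scene c
[... 376 characters left out ...]
386.]), 2398)]
scene arch [(0.92, array([396., 230.]), 962)]
scene dish_grip [(0.59, array([319., 272.]), 2948), (0.26, array([245., 252.]), 1159)]
side dish [(0.71, array([346., 274.]), 3461)]
side clamp_grip [(0.77, array([398., 309.]), 514)]
side carriage [(0.91, array([391., 322.]), 2074)]
side dock [(0.64, array([408., 314.]), 19481), (0.35, array([344., 277.]), 3534)]
side marble_center [(0.7, array([351., 275.]), 203)]
side mug [(0.92, array([341., 179.]), 2739), (0.56, array([400., 308.]), 523)]
side tape [(0.65, array([305., 331.]), 1758)]
side jar [(0.96, array([505., 389.]), 2682)]
side arch [(0.92, array([287., 206.]), 811)]
side dish_grip [(0.77, array([345., 273.]), 3544)]
1.65
```

View pics/scene0.png

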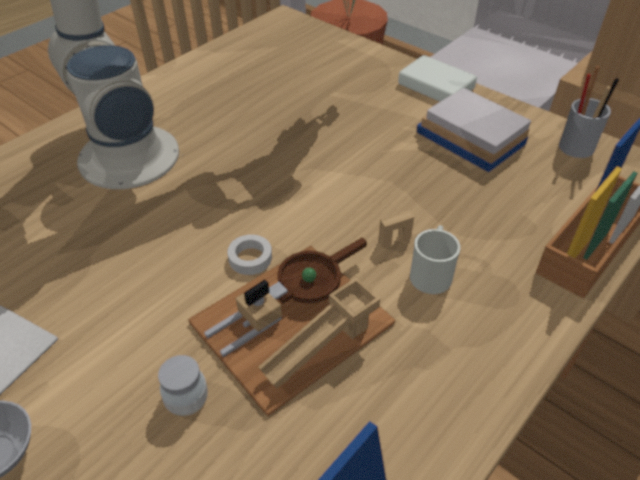

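View pics/side0.png

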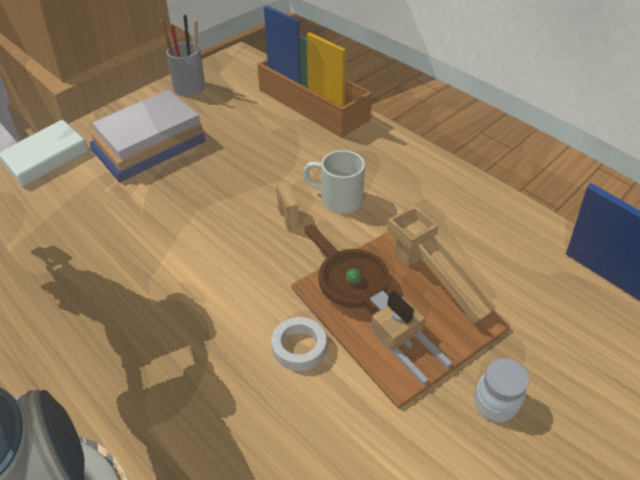

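```bash
cat > fit.py <<'E'
from h import *
from scipy.optimize import least_squares
P={"scene":{(190,323):(-75,-200,12),(268,406):(150,-200,12),(394,322):(150,65,12),(355,297):(115,0,91)},
   "side":{(293,288):(-75,65,12),(508,327):(150,-200,12),(401,406):(-75,-200,12),(412,227):(115,0,91)}}
def W(p,X):
    X=np.atleast_2d(X)/1000.; c,s=np.cos(p[2]),np.sin(p[2])
    return np.c_[p[0]+c*X[:,0]-s*X[:,1],p[1]+s*X[:,0]+c*X[:,1],X[:,2]]
C={n:cal(n) for n in P}
f=lambda p:np.concatenate([(proj(n,W(p,list(d.values())),C[n])-np.array(list(d))).ravel() for n,d in P.items()])
s=least_squares(f,[0.5,0,0],loss='soft_l1'); 
if abs(s.cost)>500: s=min([least_squares(f,[0.4,0.1,a],loss='soft_l1') for a in np.arange(-3,3.2,1)],key=lambda s:s.cost)
p=s.x
E
python3 - <<'E'
from fit import *
print(p,s.cost); print(np.round(f(p).reshape(-1,2),1))
def loc(X): # world->dock mm
    c,s_=np.cos(p[2]),np.sin(p[2]); d=X[:2]-p[:2]; return np.round([1000*(c*d[0]+s_*d[1]),1000*(-s_*d[0]+c*d[1])],1)
for n in P: env.read_camera(n)
for th,z in [("clamp_grip",.075),("marble_center",.0405),("mug",.045),("tape",.012),("jar",.035),("arch",.03)]:
    for n in P:
        r=[x for x in env.silhouettes(n,th)]
        for x in r[:2]:
            X=onz(n,x["pixel"],z,C[n]); print(th,n,round(x["confidence"],2),np.round(X,3),loc(X))
for n in P:
    im=cv2.imread(f"pics/{n}0.png")
    dots=[(-75,-200,12),(150,-200,12),(150,65,12),(-75,65,12),(115,0,91),(87,28,91),(143,28,91),(87,-28,91),(143,-28,91),(0,127,48),(0,97,48),(0,0,28),(0,-66,40)]
    for q in proj(n,W(p,dots),C[n]): cv2.circle(im,(int(q[0]),int(q[1])),1,(0,0,255),-1)
    o=(150,180) if n=="scene" else (240,140)
    cv2.imwrite(f"pics/{n}1.png",cv2.resize(im[o[1]:o[1]+240,o[0]:o[0]+290],None,fx=2.4,fy=2.4))
a=cv2.imread("pics/scene1.png")
print(env.tip_reach, W(p,[(0,97,40),(-48,0,40),(115,0,91)]))
E
```

```text
[ 0.54473072 -0.02611978 -0.14532534] 33.29734966439915
[[-5.1 -2.5]
 [-0.9  9.1]
 [ 0.7 -2.9]
 [-1.9 -0.4]
 [-3.2 -3.4]
 [ 3.8 -3.5]
 [ 0.2 -0. ]
 [ 0.5 -5.6]]
clamp_grip scene 0.56 [ 0.529 -0.126  0.075] [  -0.7 -100.6]
clamp_grip side 0.91 [ 0.528 -0.13   0.075] [  -1.7 -105.1]
marble_center scene 0.52 [ 0.546 -0.016  0.04 ] [-0.  10.6]
marble_center side 0.54 [ 0.54  -0.023  0.04 ] [-5.3  2. ]
marble_center side 0.53 [ 0.55  -0.115  0.04 ] [ 18.2 -87. ]
mug scene 0.87 [0.692 0.141 0.045] [121.6 187. ]
mug scene 0.43 [ 0.547 -0.015  0.045] [ 1.  11.6]
tape scene 0.91 [ 0.406 -0.033  0.012] [-136.3  -27.2]
tape side 0.41 [ 0.544 -0.111  0.012] [ 11.3 -84.6]
jar scene 0.87 [ 0.546 -0.302  0.035] [  41.4 -272.7]
jar side 0.75 [ 0.548 -0.303  0.035] [  43.2 -273.5]
jar side 0.37 [ 0.545 -0.006  0.035] [-2.8 20.1]
arch scene 0.71 [0.588 0.177 0.03 ] [ 13.3 207. ]
arch side 0.71 [0.586 0.169 0.03 ] [ 13.  199.5]
0.017 [[ 0.55877771  0.06985773  0.04      ]
 [ 0.49723669 -0.01916869  0.04      ]
 [ 0.65851848 -0.04277343  0.091     ]]
```

View pics/scene1.png

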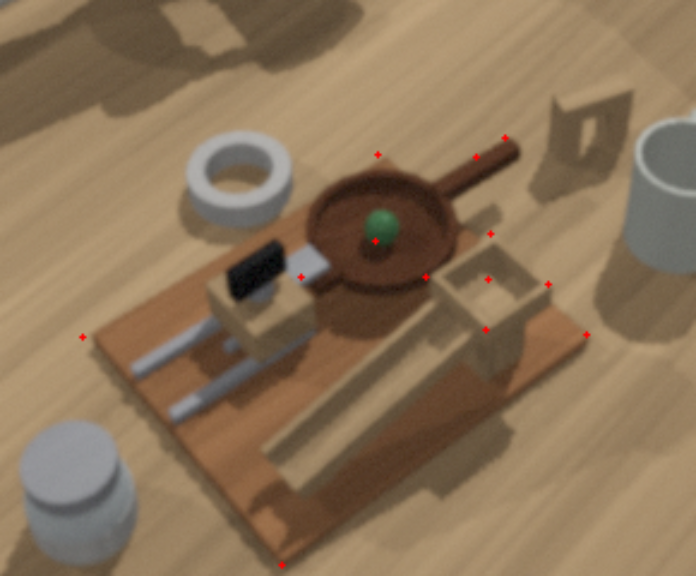

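View pics/side1.png

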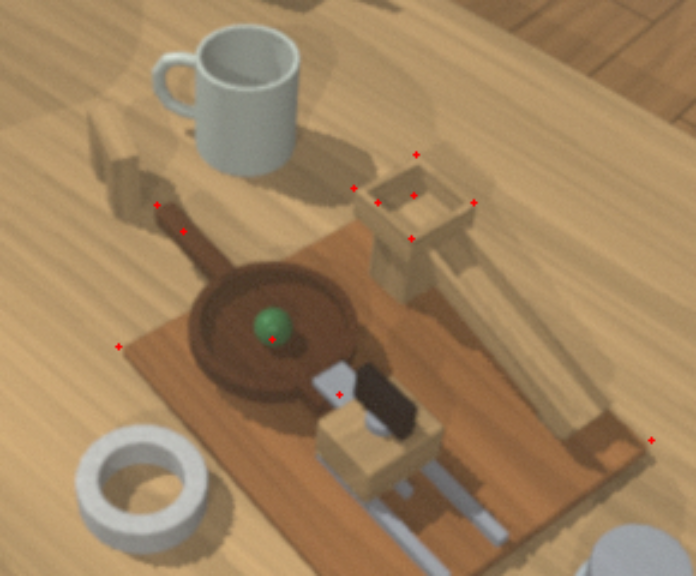

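```bash
python3 - <<'E'
t=open('fit.py').read()
i=t.index('P={');j=t.index('def W')
t=t[:i]+'''A=[(-75,-200,12),(150,-200,12),(150,65,12),(87,-28,91),(87,28,91),(143,28,91),(143,-28,91),(0,0,40.5)]
B=[(-75,65,12),(150,-200,12),(87,-28,91),(87,28,91),(143,28,91),(143,-28,91),(0,0,40.5)]
a=[(94,335),(284,557),(588,340),(433,282),(490,240),(550,282),(497,325),(382,227)]
b=[(121,350),(650,452),(413,243),(355,200),(416,162),(473,207),(272,327)]
P={"scene":{(x/2.4+150-.3,y/2.4+180-.3):k for (x,y),k in zip(a,A)},"side":{(x/2.4+240-.3,y/2.4+140-.3):k for (x,y),k in zip(b,B)}}
'''+t[j:]
open('fit.py','w').write(t)
E
python3 - <<'E'
from fit import *
print(p,s.cost); print(np.round(f(p).reshape(-1,2),1))
R2=np.array([[np.cos(p[2]),np.sin(p[2])],[-np.sin(p[2]),np.cos(p[2])]])
o=[]
for n,u,z in [("scene",(255,266),.075),("side",(384,402),.075),("scene",(517,148),.046),("side",(165,208),.046),("scene",(382,227),.0405),("side",(272,327),.0405)]:
    u=np.array(u)/2.4+([150,180] if n=="scene" else [240,140])-.3
    X=onz(n,u,z,C[n]);print(n,z,np.round(X,3),np.round(1000*R2@(X[:2]-p[:2]),1))
E
```

```text
[ 0.54487441 -0.02477637 -0.15461111] 31.87707031744173
[[-3.6 -0.1]
 [-1.8  2.4]
 [ 0.2 -2.1]
 [-2.4 -2.3]
 [ 0.6 -2.6]
 [ 0.1  1. ]
 [-4.8  2. ]
 [-2.   0.6]
 [-0.8 -1.9]
 [ 0.5 -3.9]
 [-0.8 -1.3]
 [-0.6 -4.5]
 [ 0.6 -3.1]
 [ 1.  -1.8]
 [-0.1  0.1]]
scene 0.075 [ 0.526 -0.124  0.075] [  -3.6 -101.2]
side 0.075 [ 0.528 -0.129  0.075] [  -1.1 -105.7]
scene 0.046 [0.574 0.098 0.046] [ 10.  126.2]
side 0.046 [0.567 0.096 0.046] [  3.4 123. ]
scene 0.0405 [ 0.547 -0.022  0.04 ] [1.2 3.4]
side 0.0405 [ 0.545 -0.025  0.04 ] [ 0.2 -0. ]
```

```bash
cat > go.py <<'E'
import sys
from h import *
def go(x,y,z,yaw):
    s=env.get_state(); Rm=R.from_euler('xyz',s["orientation"])
    T=R.from_euler('xyz',[np.pi,0,yaw])
    d=Rm.inv().apply(np.array([x,y,z])-s["tool_pos"])*100; r=(Rm.inv()*T).as_rotvec()
    print("t",round(s["t"],2),"delta cm",np.round(d,2),"rot",np.round(r,3),"rows",max(np.linalg.norm(d)/4.17,np.linalg.norm(r)/.125))
if __name__=="__main__": go(*map(float,sys.argv[1:]))
E
python3 go.py 0.52 -0.07 0.25 1.416
```

```text
t 2.35 delta cm [-52.16 -54.29  -0.17] rot [ 0.    -0.     1.483] rows 18.05490127069495
```

Emit:
jog_arm(
  series=[-52.2,-54.3,-0.2,0,0,1.483,-52.2,-54.3,-0.2,0,0,1.483,-52.2,-54.3,-0.2,0,0,1.483,-52.2,-54.3,-0.2,0,0,1.483,-52.2,-54.3,-0.2,0,0,1.483],
  jaw=5,
)

```text
t: 2.77
tool_pos: [0.2487, 0.4003, 0.2488]
orientation: [3.141, 0.0, 2.268]
contact_force: [0.6, -0.2, 0.6]
opening: 0.0501
finger_force: 0.0
```

```bash
python3 go.py 0.52 -0.07 0.25 1.416
```

```text
t 2.77 delta cm [-53.47  -9.42  -0.12] rot [ 0.    -0.     0.852] rows 13.019354920088489
```

Emit:
jog_arm(
  series=[-53.5,-9.4,-0.1,0,0,0.85,-53.5,-9.4,-0.1,0,0,0.85,-53.5,-9.4,-0.1,0,0,0.85,-53.5,-9.4,-0.1,0,0,0.85,-53.5,-9.4,-0.1,0,0,0.85],
)

```text
t: 3.18
tool_pos: [0.3539, 0.2202, 0.2496]
orientation: [3.14, -0.001, 1.643]
contact_force: [2.0, 0.5, 0.2]
opening: 0.0499
finger_force: 0.0
```

```bash
python3 go.py 0.52 -0.07 0.25 1.416
```

```text
t 3.18 delta cm [-30.15  14.47  -0.04] rot [ 0.001 -0.001  0.227] rows 8.01943621982573
```

Emit:
jog_arm(
  series=[-30.1,14.5,0,0,0,0.227,-30.1,14.5,0,0,0,0.227,-30.1,14.5,0,0,0,0.227,-30.1,14.5,0,0,0,0.227,-30.1,14.5,0,0,0,0.227],
)

```text
t: 3.6
tool_pos: [0.4588, 0.0399, 0.2496]
orientation: [3.14, -0.0, 1.421]
contact_force: [1.1, 1.0, -0.1]
opening: 0.05
finger_force: 0.0
```

```bash
python3 go.py 0.52 -0.07 0.25 1.416
```

```text
t 3.6 delta cm [-9.95  7.69 -0.03] rot [ 0.001 -0.     0.005] rows 3.0162449462907586
```

Emit:
jog_arm(
  series=[-4,3.1,0,0,0,0.005,-7,5.4,0,0,0,0.005,-9.95,7.7,0,0,0,0.005,-9.95,7.7,0,0,0,0.005,-9.95,7.7,0,0,0,0.005],
)

```text
t: 4.02
tool_pos: [0.5199, -0.0698, 0.2481]
orientation: [-3.139, -0.0, 1.413]
contact_force: [0.2, -0.8, 0.3]
opening: 0.05
finger_force: 0.0
```

```bash
cat > look.py <<'E'
import sys
from fit import *
def look(name,ths,save=None):
    c=cal(name); im=env.read_camera(name)
    if save: cv2.imwrite(save,im)
    R2=np.array([[np.cos(p[2]),np.sin(p[2])],[-np.sin(p[2]),np.cos(p[2])]])
    for th,z in ths:
        for x in env.silhouettes(name,th)[:2]:
            X=onz(name,x["pixel"],z,c);(_,_),wh,_=rc=cv2.minAreaRect(np.argwhere(x["region"])[:,::-1].astype(np.float32))
            q=cv2.boxPoints(rc);e=max([(q[1]-q[0]),(q[2]-q[1])],key=np.linalg.norm);m=q.mean(0)
            v=(onz(name,m+e/2,z,c)-onz(name,m-e/2,z,c))[:2]
            print(name,th,round(x["confidence"],2),x["pixel"],np.round(X,4),"dock",np.round(1000*R2@(X[:2]-p[:2]),1),"rectcentre",np.round(onz(name,m,z,c)[:2],4),"long",round(1000*np.linalg.norm(v)),"dir",round(np.arctan2(v[1],v[0]),3))
    return im,c
E
python3 - <<'E'
from look import *
im,c=look("wrist",[("clamp_grip",.089),("dish",.04),("marble_center",.0405),("dish_grip",.048),("dock",.012),("carriage",.05)])
dots=[(-75,-200,12),(150,-200,12),(150,65,12),(-75,65,12),(87,28,91),(143,28,91),(87,-28,91),(143,-28,91),(0,127,48),(0,97,48),(0,0,53),(0,-66,40)]
for q in proj("wrist",W(p,dots),c):
    if 0<q[0]<640 and 0<q[1]<480: cv2.circle(im,(int(q[0]),int(q[1])),2,(0,0,255),-1)
cv2.imwrite("pics/w1.png",im); print(c[2],c[3])
E
```

```text
wrist clamp_grip 0.79 [344.8, 276.2] [ 0.5315 -0.1215  0.089 ] dock [  1.7 -97.6] rectcentre [ 0.5279 -0.1216] long 51 dir -1.712
wrist dish 0.74 [344.1, 134.1] [ 0.549  -0.0133  0.04  ] dock [ 2.3 12. ] rectcentre [0.5417 0.0025] long 176 dir -1.351
wrist marble_center 0.75 [340.8, 148.8] [ 0.5444 -0.0249  0.0405] dock [-0.4 -0.2] rectcentre [ 0.5462 -0.0228] long 25 dir -0.158
wrist dish_grip 0.56 [345.0, 130.9] [ 0.5497 -0.0102  0.048 ] dock [ 2.5 15.2] rectcentre [ 0.5585 -0.0012] long 173 dir 0.99
wrist dock 0.71 [414.5, 211.7] [ 0.6085 -0.0999  0.012 ] dock [ 74.5 -64.4] rectcentre [ 0.5956 -0.0844] long 283 dir -0.158
wrist carriage 0.89 [339.8, 256.5] [ 0.5295 -0.1196  0.05  ] dock [ -0.6 -96.1] rectcentre [ 0.53   -0.1206] long 94 dir 1.403
wrist carriage 0.29 [343.3, 131.9] [ 0.5481 -0.0106  0.05  ] dock [ 1.  14.5] rectcentre [0.5414 0.0023] long 172 dir -1.349
[0.53281549 0.01404626 0.37367891] [[ 0.98725939 -0.1495971  -0.05421816]
 [-0.15910668 -0.93237062 -0.3246076 ]
 [-0.00199107  0.32909837 -0.94429354]]
```

View pics/w1.png

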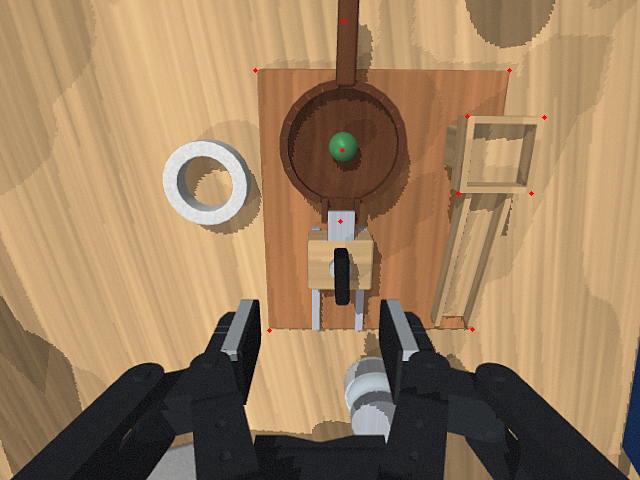

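```bash
python3 - <<'E'
from fit import *
c=cal("wrist")
R2=np.array([[np.cos(p[2]),np.sin(p[2])],[-np.sin(p[2]),np.cos(p[2])]])
for u,z in [((342,304),.089),((342,250),.061),((337,304),.089),((349,303),.089),((335,252),.089),((347,252),.089),((307,238),.054),((373,240),.054),((307,289),.054),((372,290),.054),((346,60),.048),((345,0),.048),((343,147),.0405),((466,116),.091),((545,118),.091)]:
    X=onz("wrist",u,z,c);print(u,z,np.round(X[:2],4),np.round(1000*R2@(X[:2]-p[:2]),1))
E
```

```text
(342, 304) 0.089 [ 0.526  -0.1446] [  -0.2 -121.3]
(342, 250) 0.061 [ 0.5327 -0.1069] [  0.6 -83. ]
(337, 304) 0.089 [ 0.5218 -0.144 ] [  -4.5 -121.3]
(349, 303) 0.089 [ 0.532  -0.1446] [   5.7 -120.4]
(335, 252) 0.089 [ 0.5268 -0.0967] [ -6.8 -73.9]
(347, 252) 0.089 [ 0.5363 -0.0982] [  2.9 -73.9]
(307, 238) 0.054 [ 0.5033 -0.0934] [-30.5 -74.3]
(373, 240) 0.054 [ 0.5615 -0.1044] [ 28.7 -76.2]
(307, 289) 0.054 [ 0.495  -0.1435] [ -31. -125.]
(372, 290) 0.054 [ 0.5552 -0.1541] [  30.1 -126.1]
(346, 60) 0.048 [0.5576 0.0467] [ 1.6 72.6]
(345, 0) 0.048 [0.5625 0.0887] [ -0.  114.9]
(343, 147) 0.0405 [ 0.5465 -0.0208] [1.  4.2]
(466, 116) 0.091 [ 0.6346 -0.0066] [85.9 31.8]
(545, 118) 0.091 [ 0.6921 -0.0162] [144.2  31.1]
```

```bash
python3 - <<'E'
from fit import *; from go import go
k=W(p,(0,-100,77))[0]; print(k); go(*k,np.pi/2+p[2]+.06)
E
```

```text
[ 0.52947482 -0.12358352  0.077     ]
t 4.37 delta cm [-5.47  1.84 17.29] rot [ 0.001 -0.    -0.057] rows 4.370305512579926
```

Emit:
jog_arm(
  series=[-2.5,0.9,3,0,0,-0.057,-5.47,1.84,6,0,0,-0.057,-5.47,1.84,9.5,0,0,-0.057,-5.47,1.84,12,0,0,-0.057,-5.47,1.84,12.5,0,0,-0.057],
)

```text
t: 4.78
tool_pos: [0.5268, -0.1237, 0.1184]
orientation: [-3.133, -0.002, 1.474]
contact_force: [-0.3, 0.3, -0.5]
opening: 0.0503
finger_force: 0.0
```

```bash
python3 - <<'E'
from fit import *; from go import go
k=W(p,(0,-100,77))[0]; go(*k,np.pi/2+p[2]+.06)
c=cal("wrist");im=env.read_camera("wrist");cv2.imwrite("pics/w2.png",im)
E
```

```text
t 4.78 delta cm [0.03 0.3  4.14] rot [-0.009 -0.002 -0.002] rows 0.9960505358638042
```

View pics/w2.png

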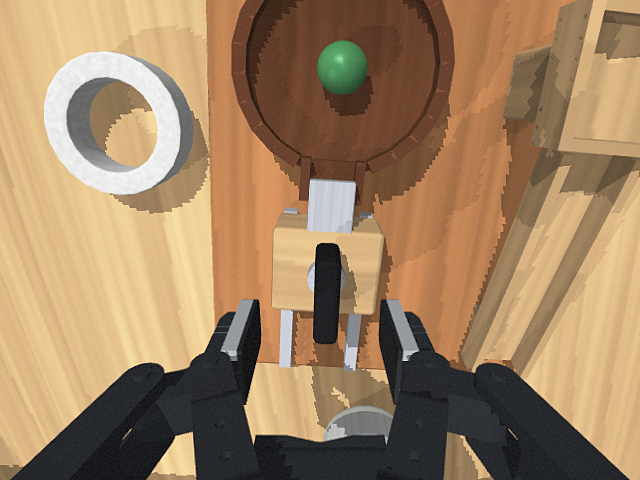

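Emit:
jog_arm(
  series=[0,0.25,2,0,0,0,0,0.25,3.5,0,0,0,0,0.25,4.1,0,0,0,0,0.25,4.1,0,0,0,0,0.25,4.1,0,0,0],
)

```text
t: 5.25
tool_pos: [0.5326, -0.1247, 0.0851]
orientation: [3.14, 0.0, 1.475]
contact_force: [-0.4, -0.1, 1.2]
opening: 0.05
finger_force: 0.0
```

Emit:
jog_arm(
  series=[0,0,0,0,0,0,0,0,0,0,0,0,0,0,0,0,0,0,0,0,0,0,0,0,0,0,0,0,0,0],
  jaw=0,
  grip_force=40,
)

```text
t: 5.67
tool_pos: [0.5301, -0.1249, 0.0849]
orientation: [-3.138, 0.0, 1.473]
contact_force: [-13.1, 2.0, 9.9]
opening: 0.0112
finger_force: 41.5
```

Emit:
jog_arm(
  series=[0,-0.3,0,0,0,-0.1,0,-0.3,0,0,0,-0.2,0,-0.3,0,0,0,-0.32,0,-0.3,0,0,0,-0.44,0,-0.3,0,0,0,-0.56],
)

```text
t: 6.08
tool_pos: [0.5286, -0.125, 0.0849]
orientation: [-3.141, 0.001, 2.039]
contact_force: [-5.9, -0.8, 7.5]
opening: 0.0109
finger_force: 41.3
```

Emit:
jog_arm(
  series=[0,0,0,0,0,-0.12,0,0,0,0,0,-0.24,0,0,0,0,0,-0.36,0,0,0,0,0,-0.48,0,0,0,0,0,-0.6],
)

```text
t: 6.5
tool_pos: [0.5279, -0.1257, 0.0849]
orientation: [-3.139, -0.001, 2.639]
contact_force: [-9.0, -2.8, 8.2]
opening: 0.0116
finger_force: 41.5
```

Emit:
jog_arm(
  series=[0,0,0,0,0,-0.1,0,0,0,0,0,-0.2,0,0,0,0,0,-0.26,0,0,0,0,0,-0.26,0,0,0,0,0,-0.26],
)

```text
t: 6.92
tool_pos: [0.5277, -0.1262, 0.0849]
orientation: [-3.138, -0.002, 2.893]
contact_force: [-9.6, -3.5, 7.2]
opening: 0.0111
finger_force: 41.4
```

```bash
python3 - <<'E'
from fit import *; from go import go
s=env.get_state();print(s["tool_pos"],s["orientation"],s["contact_force"],s["wrist_torque"],s["opening"])
k=W(p,(0,-147,84))[0]; go(*k,s["orientation"][2])
im,c=__import__("look").look("wrist",[("clamp_grip",.089)])
E
```

```text
[ 0.52767796 -0.12617052  0.08491699] [-3.13833029e+00 -1.53509251e-03  2.89303397e+00] [-9.57857697 -3.54960931  7.1694678 ] [-0.55947191  1.48339221  0.04983451] 0.011053616706606364
t 6.92 delta cm [-0.55 -4.38  0.11] rot [-0.003 -0.002  0.   ] rows 1.059907080522432
wrist clamp_grip 0.8 [320.8, 329.5] [ 0.5212 -0.1244  0.089 ] dock [  -8.  -102.1] rectcentre [ 0.5208 -0.125 ] long 53 dir -0.251
```

Emit:
jog_arm(
  series=[-0.1,-1,0,0,0,0,-0.2,-2,0,0,0,0,-0.29,-3,0,0,0,0,-0.37,-4,0,0,0,0,-0.42,-4.5,0,0,0,0],
)

```text
t: 7.43
tool_pos: [0.5207, -0.1698, 0.085]
orientation: [-3.142, -0.002, 2.893]
contact_force: [-8.7, 3.3, 9.5]
opening: 0.0112
finger_force: 41.6
```

```bash
python3 - <<'E'
from look import *
s=env.get_state();X=s["tool_pos"];R2=np.array([[np.cos(p[2]),np.sin(p[2])],[-np.sin(p[2]),np.cos(p[2])]])
print(X,1000*R2@(X[:2]-p[:2]),s["contact_force"])
E
```

```text
[ 0.52065038 -0.16984586  0.0849668 ] [  -1.59496589 -147.06943239] [-8.74530405  3.27045654  9.49520675]
```

Emit:
jog_arm(
  series=[0,0,0,0,0,0,0,0,0,0,0,0,0,0,0,0,0,0,0,0,-2,0,0,0,0,0,-5,0,0,0],
  jaw=4,
)

```text
t: 7.85
tool_pos: [0.5202, -0.1682, 0.1297]
orientation: [3.141, -0.007, 2.894]
contact_force: [-0.2, -0.3, -0.5]
opening: 0.0397
finger_force: 0.0
```

```bash
python3 - <<'E'
from look import *; from go import go
k=W(p,(0,60,0))[0]; go(k[0],k[1],.23,np.pi/2+p[2])
E
```

```text
t 7.85 delta cm [ 1.75 20.5  -9.99] rot [-0.005 -0.007  1.478] rows 11.824537487732943
```

Emit:
jog_arm(
  series=[0,0,-4,0,0,0.12,0,2,-8,0,0,0.24,0.3,5,-10,0,0,0.36,0.6,8,-10,0,0,0.48,1,11,-10,0,0,0.6],
)

```text
t: 8.27
tool_pos: [0.5404, -0.059, 0.2362]
orientation: [3.138, 0.004, 2.287]
contact_force: [1.0, 0.2, -0.0]
opening: 0.0396
finger_force: 0.0
```

```bash
python3 - <<'E'
from look import *; from go import go
k=W(p,(0,60,0))[0]; go(k[0],k[1],.23,np.pi/2+p[2])
E
```

```text
t 8.27 delta cm [6.15 7.18 0.62] rot [0.005 0.002 0.871] rows 6.970705479017114
```

Emit:
jog_arm(
  series=[2,2,0,0,0,0.12,4,5,0,0,0,0.24,6.15,7.2,0,0,0,0.36,6.15,7.2,0,0,0,0.48,6.15,7.2,0,0,0,0.6],
)

```text
t: 8.68
tool_pos: [0.5526, 0.0361, 0.233]
orientation: [3.142, -0.0, 1.692]
contact_force: [0.8, -0.5, -0.1]
opening: 0.0398
finger_force: 0.0
```

Emit:
jog_arm(
  series=[0,0,0,0,0,0.12,0,0,0,0,0,0.24,0,0,0,0,0,0.27,0,0,0,0,0,0.27,0,0,0,0,0,0.27],
)

```text
t: 9.1
tool_pos: [0.5525, 0.0339, 0.2331]
orientation: [3.142, -0.0, 1.426]
contact_force: [-0.1, -0.6, 0.1]
opening: 0.0402
finger_force: 0.0
```

```bash
python3 - <<'E'
from look import *; from go import go
k=W(p,(0,97,0))[0]; print(k);go(k[0],k[1],.04,np.pi/2+p[2])
im,c=look("wrist",[("dish",.045),("dish_grip",.048),("marble_center",.0405),("arch",.03),("clamp_grip",.089)],"pics/w3.png")
R2=np.array([[np.cos(p[2]),np.sin(p[2])],[-np.sin(p[2]),np.cos(p[2])]])
r=env.silhouettes("wrist","dish")[0]["region"]
ys,xs=np.nonzero(r)
# handle centreline: rows in mask where width is small
for y in range(ys.min(),ys.max(),12):
    x=xs[ys==y]
    if len(x): X=onz("wrist",((x.min()+x.max())/2,y),.048,c);print(y,x.min(),x.max(),np.round(1000*R2@(X[:2]-p[:2]),1))
E
```

```text
[0.559812   0.07106657 0.        ]
t 9.1 delta cm [ 3.78  0.18 19.31] rot [ 0.   -0.    0.01] rows 4.720001960776179
wrist dish 0.67 [323.9, 258.4] [ 0.549  -0.0115  0.045 ] dock [ 2.  13.7] rectcentre [0.5628 0.0082] long 188 dir 1.049
wrist dish_grip 0.69 [318.9, 402.7] [ 0.5212 -0.1683  0.048 ] dock [  -1.3 -145.4] rectcentre [ 0.5219 -0.1675] long 99 dir -1.718
wrist dish_grip 0.56 [323.3, 253.5] [ 0.5493 -0.0056  0.048 ] dock [ 1.4 19.6] rectcentre [0.5627 0.0091] long 185 dir 1.048
wrist marble_center 0.67 [323.3, 270.1] [ 0.5466 -0.0247  0.0405] dock [1.7 0.3] rectcentre [ 0.546  -0.0235] long 25 dir -0.147
wrist arch 0.94 [338.4, 38.5] [0.586 0.164 0.03 ] dock [ 11.5 192.9] rectcentre [0.585  0.1681] long 54 dir 1.135
wrist arch 0.62 [317.9, 400.1] [ 0.5182 -0.1812  0.03  ] dock [  -2.3 -158.6] rectcentre [ 0.5194 -0.1847] long 107 dir 1.424
wrist clamp_grip 0.66 [320.6, 426.3] [ 0.5244 -0.158   0.089 ] dock [   0.2 -134.8] rectcentre [ 0.5239 -0.1509] long 42 dir -0.147
wrist clamp_grip 0.6 [379.8, 290.5] [ 0.5909 -0.027   0.089 ] dock [45.8  4.9] rectcentre [ 0.585  -0.0485] long 215 dir -0.15
123 323 334 [  4.3 129.8]
135 318 337 [  3.7 120.6]
147 318 337 [  3.8 111.2]
159 318 337 [  3.9 101.7]
171 316 336 [ 2.8 92. ]
183 317 335 [ 3.  82.1]
195 316 335 [ 2.7 72. ]
207 316 334 [ 2.4 61.7]
219 288 357 [ 0.4 51.2]
231 276 370 [ 0.9 40.4]
243 268 376 [ 0.2 29.4]
255 264 381 [ 0.7 18.2]
267 262 383 [0.8 6.7]
279 264 381 [ 1. -5.]
291 267 377 [  0.6 -17.1]
303 276 367 [  0.3 -29.4]
315 292 354 [  1.8 -42.1]
327 303 337 [ -0.9 -55. ]
```

View pics/w3.png

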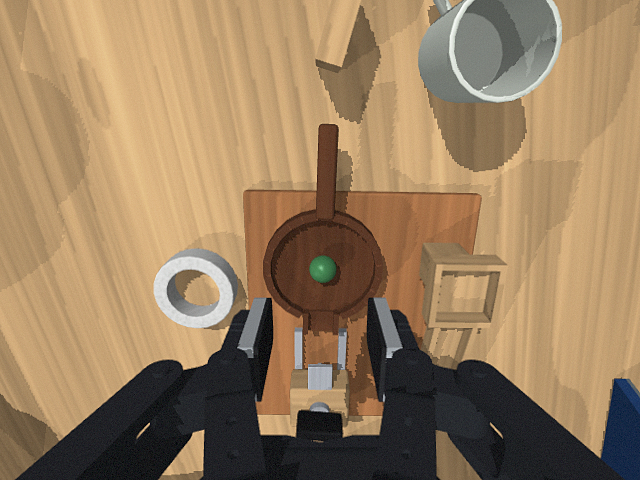

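```bash
python3 - <<'E'
from look import *; from go import go
k=W(p,(3.0,97,0))[0]; go(k[0],k[1],.038,1.389)
E
```

```text
t 9.45 delta cm [ 3.82  0.47 19.52] rot [0.    0.    0.035] rows 4.771778713814083
```

Emit:
jog_arm(
  series=[2,0.3,2,0,0,0.035,3.8,0.47,5,0,0,0.035,3.8,0.47,9,0,0,0.035,3.8,0.47,12,0,0,0.035,3.8,0.47,13.5,0,0,0.035],
)

```text
t: 9.87
tool_pos: [0.5605, 0.0706, 0.0928]
orientation: [-3.135, 0.002, 1.39]
contact_force: [-0.2, 0.4, -0.4]
opening: 0.0401
finger_force: 0.0
```

Emit:
jog_arm(
  series=[0,0,1,0,0,0,0,0,2,0,0,0,0,0,2.5,0,0,0,0,0,2.5,0,0,0,0,0,2.5,0,0,0],
)

```text
t: 10.28
tool_pos: [0.5633, 0.0704, 0.0744]
orientation: [3.14, -0.0, 1.389]
contact_force: [0.4, 0.6, 0.2]
opening: 0.0397
finger_force: 0.0
```

```bash
python3 - <<'E'
from look import *; from go import go
k=W(p,(3.0,97,0))[0]; go(k[0],k[1],.038,1.389)
im,c=look("wrist",[("marble_center",.0405)],"pics/w4.png")
E
```

```text
t 10.28 delta cm [ 0.01 -0.06  3.64] rot [ 0.002 -0.    -0.   ] rows 0.8720789955936293
wrist marble_center 0.7 [320.1, 431.5] [ 0.5476 -0.0118  0.0405] dock [ 0.7 13.2] rectcentre [ 0.5481 -0.0119] long 20 dir -0.186
```

View pics/w4.png

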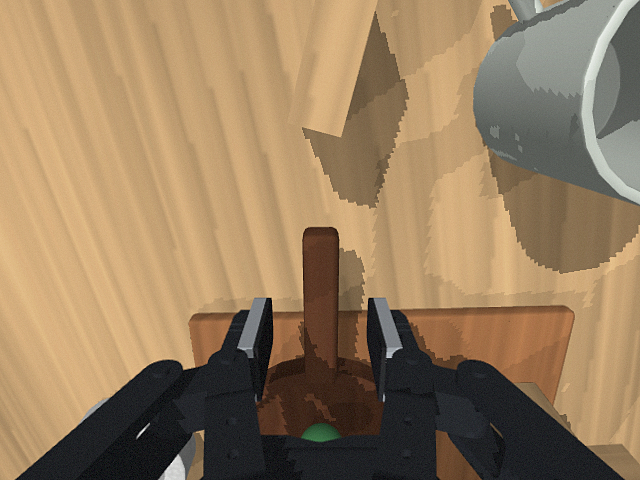

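Emit:
jog_arm(
  series=[0,-0.05,1,0,0,0,0,-0.05,2,0,0,0,0,-0.05,3,0,0,0,0,-0.05,3.6,0,0,0,0,-0.05,3.6,0,0,0],
)

```text
t: 10.8
tool_pos: [0.5607, 0.0704, 0.0342]
orientation: [-3.137, 0.001, 1.389]
contact_force: [-0.7, 0.5, -0.1]
opening: 0.04
finger_force: 0.0
```

Emit:
jog_arm(
  series=[0,0,0,0,0,0,0,0,0,0,0,0,0,0,0,0,0,0,0,0,0,0,0,0,0,0,0,0,0,0],
  jaw=2.2,
)

```text
t: 11.22
tool_pos: [0.5625, 0.0705, 0.0377]
orientation: [3.141, -0.0, 1.389]
contact_force: [-0.2, -0.5, -0.5]
opening: 0.0222
finger_force: 0.0
```

Emit:
jog_arm(
  series=[0,0,0,0,0,0,0,0,0,0,0,0,0,0,0,0,0,0,0,0,0,0,0,0,0,0,0,0,0,0],
  jaw=0.8,
  grip_force=30,
)

```text
t: 11.63
tool_pos: [0.5625, 0.0706, 0.0376]
orientation: [3.141, -0.0, 1.389]
contact_force: [-0.2, 0.7, 2.5]
opening: 0.0153
finger_force: 31.0
```

Emit:
jog_arm(
  series=[0,0,0,0,0,0,0,0,0,0,0,0,0,0,0,0,0,0,0,0,0,0,0,0,0,0,0,0,0,0],
  jaw=0.8,
  grip_force=90,
)

```text
t: 12.05
tool_pos: [0.5625, 0.0706, 0.0376]
orientation: [3.141, -0.0, 1.389]
contact_force: [1.8, 1.3, 3.9]
opening: 0.0149
finger_force: 87.7
```

```bash
cat > marb.py <<'E'
from h import *
s=env.get_state();print(s["t"],s["tool_pos"],s["orientation"],s["contact_force"],s["wrist_torque"],s["opening"])
z0=s["tool_pos"][2]+.0025
for n in ["scene","side"]:
    env.read_camera(n)
    for th in ["marble_center","dish"]:
        for x in env.silhouettes(n,th)[:2]:
            print(n,th,round(x["confidence"],2),np.round(x["pixel"]),int(x["region"].sum()),np.round(onz(n,x["pixel"],z0),4))
E
python3 marb.py
```

```text
12.05 [0.56248309 0.07062014 0.0375591 ] [ 3.14088067e+00 -3.07603337e-04  1.38883639e+00] [1.8282377  1.28043013 3.92483554] [ 0.03593253 -0.05224469  0.04806672] 0.014922744848164285
scene marble_center 0.67 [232. 310.] 327 [ 0.5026 -0.1594  0.0401]
scene marble_center 0.46 [310. 272.] 165 [ 0.5446 -0.0169  0.0401]
scene dish 0.56 [310. 281.] 2884 [ 0.5573 -0.0314  0.0401]
side marble_center 0.78 [348. 276.] 216 [ 0.5405 -0.0196  0.0401]
side dish 0.88 [350. 284.] 3598 [ 0.5312 -0.0326  0.0401]
side dish 0.5 [415. 312.] 19791 [ 0.5583 -0.1366  0.0401]
```

Emit:
jog_arm(
  series=[0,0,-0.05,0,0,0,0,0,-0.2,0,0,0,0,0,-0.4,0,0,0,0,0,-0.7,0,0,0,0,0,-1.0,0,0,0],
)

```text
t: 12.77
tool_pos: [0.5614, 0.0703, 0.0463]
orientation: [-3.139, 0.001, 1.389]
contact_force: [-0.8, -0.4, -2.2]
opening: 0.0145
finger_force: 87.7
```

Emit:
jog_arm(
  series=[0,0,-0.4,0,0,0,0,0,-0.8,0,0,0,0,0,-1.3,0,0,0,0,0,-1.7,0,0,0,0,0,-2.0,0,0,0],
)

```text
t: 13.18
tool_pos: [0.5625, 0.0705, 0.0681]
orientation: [3.141, -0.0, 1.389]
contact_force: [-0.5, -0.4, -2.0]
opening: 0.0144
finger_force: 87.8
```

```bash
python3 marb.py; python3 - <<'E'
from h import *
a=[cv2.resize(env.read_camera(n)[y:y+150,x:x+200],None,fx=2,fy=2) for n,x,y in [("scene",230,190),("side",250,180)]]
cv2.imwrite("pics/l1.png",np.hstack(a))
E
```

```text
13.1833 [0.56249695 0.07052056 0.06814023] [ 3.14068220e+00 -2.07373956e-04  1.38877100e+00] [-0.49929677 -0.43953229 -2.04398151] [ 0.11125024 -0.06908316  0.01133199] 0.014411986863590801
scene marble_center 0.74 [311. 260.] 179 [ 0.5471 -0.0152  0.0706]
scene dish 0.77 [308. 269.] 2998 [ 0.5552 -0.0336  0.0706]
side marble_center 0.68 [351. 261.] 171 [ 0.5446 -0.0197  0.0706]
side marble_center 0.59 [501. 389.] 2676 [ 0.5215 -0.3068  0.0706]
side dish 0.6 [350. 272.] 3850 [ 0.5286 -0.0325  0.0706]
```

View pics/l1.png

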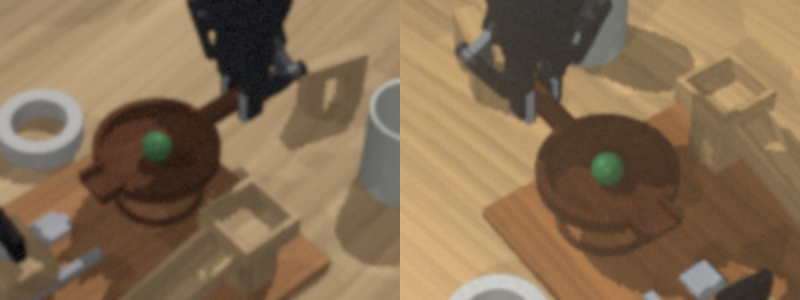

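Emit:
jog_arm(
  series=[0,0,-0.4,0,0,0,0,0,-1.0,0,0,0,0,0,-1.8,0,0,0,0,0,-2.6,0,0,0,0,0,-3.4,0,0,0],
)

```text
t: 14.0
tool_pos: [0.5625, 0.0705, 0.1027]
orientation: [3.141, -0.0, 1.389]
contact_force: [0.6, -0.4, -1.5]
opening: 0.0144
finger_force: 87.8
```

Emit:
jog_arm(
  series=[0,0,-0.8,0,0,0,0,0,-1.6,0,0,0,0,0,-2.4,0,0,0,0,0,-3.1,0,0,0,0,0,-3.6,0,0,0],
)

```text
t: 14.42
tool_pos: [0.5625, 0.0706, 0.1385]
orientation: [3.14, -0.0, 1.389]
contact_force: [0.4, -0.7, -1.8]
opening: 0.0142
finger_force: 87.8
```

Emit:
jog_arm(
  series=[0,0,-0.2,0,0,0,0,0,-0.3,0,0,0,0,0,-0.3,0,0,0,0,0,-0.3,0,0,0,0,0,-0.3,0,0,0],
)

```text
t: 14.83
tool_pos: [0.562, 0.0705, 0.1396]
orientation: [-3.141, 0.0, 1.389]
contact_force: [-0.4, -0.5, -2.4]
opening: 0.0144
finger_force: 87.8
```

```bash
python3 marb.py; python3 - <<'E'
from fit import *
st=env.get_state(); X=st["tool_pos"]; y0=st["orientation"][2]
u=lambda yaw:np.array([np.cos(yaw),np.sin(yaw)])  # handle direction == tool x
C0=X[:2]-.097*u(y0); C1=W(p,(49,0,0))[0][:2]; th=p[2]+np.pi-y0
print(C0,C1,th); N=40
pr=lambda s:10*s**3-15*s**4+6*s**5
# trapezoid-like smooth profile
v=np.minimum(1,np.minimum((np.arange(N)+.5)/10,(N-np.arange(N)-.5)/10));S=np.r_[0,np.cumsum(v)/v.sum()]
pose=[(C0+(C1-C0)*s+.097*u(y0+th*s),y0+th*s) for s in S]
for k in range(0,N,5):
    q,a=pose[k]; row=[]
    for q2,b in pose[k+1:k+6]:
        d=(q2-q)*100; row+=[round(d@u(a),2),round(d@np.array([np.sin(a),-np.cos(a)]),2),0,0,0,round(-(b-a),3)]
    print(row)
E
```

```text
14.8333 [0.5619511  0.07052827 0.13956669] [-3.14054028e+00  2.56991801e-04  1.38885837e+00] [-0.43072815 -0.45325479 -2.35799801] [ 0.14440048 -0.06880838 -0.0167419 ] 0.014432480707061006
scene marble_center 0.64 [312. 231.] 170 [ 0.5497 -0.0153  0.1421]
scene marble_center 0.4 [233. 309.] 323 [ 0.5689 -0.2047  0.1421]
scene dish 0.75 [302. 237.] 3242 [ 0.5456 -0.0352  0.1421]
side marble_center 0.81 [351. 228.] 244 [ 0.5437 -0.0182  0.1421]
[ 0.54460603 -0.02485472] [ 0.59328991 -0.03232217] 1.5981540743466047
[np.float64(0.0), np.float64(-0.02), 0, 0, 0, np.float64(-0.003), np.float64(0.0), np.float64(-0.07), 0, 0, 0, np.float64(-0.011), np.float64(-0.0), np.float64(-0.16), 0, 0, 0, np.float64(-0.024), np.float64(-0.0), np.float64(-0.28), 0, 0, 0, np.float64(-0.043), np.float64(-0.02), np.float64(-0.44), 0, 0, 0, np.float64(-0.067)]
[np.float64(-0.01), np.float64(-0.19), 0, 0, 0, np.float64(-0.029), np.float64(-0.03), np.float64(-0.42), 0, 0, 0, np.float64(-0.064), np.float64(-0.06), np.float64(-0.69), 0, 0, 0, np.float64(-0.104), np.float64(-0.12), np.float64(-0.98), 0, 0, 0, np
[... 1387 characters left out ...]
13), 0, 0, 0, np.float64(-0.266)]
[np.float64(-0.16), np.float64(-0.45), 0, 0, 0, np.float64(-0.051), np.float64(-0.33), np.float64(-0.85), 0, 0, 0, np.float64(-0.096), np.float64(-0.49), np.float64(-1.2), 0, 0, 0, np.float64(-0.136), np.float64(-0.65), np.float64(-1.51), 0, 0, 0, np.float64(-0.17), np.float64(-0.79), np.float64(-1.76), 0, 0, 0, np.float64(-0.2)]
[np.float64(-0.08), np.float64(-0.23), 0, 0, 0, np.float64(-0.024), np.float64(-0.14), np.float64(-0.4), 0, 0, 0, np.float64(-0.043), np.float64(-0.19), np.float64(-0.53), 0, 0, 0, np.float64(-0.056), np.float64(-0.22), np.float64(-0.61), 0, 0, 0, np.float64(-0.064), np.float64(-0.23), np.float64(-0.63), 0, 0, 0, np.float64(-0.067)]
```

Emit:
jog_arm(
  series=[0,-0.02,0,0,0,-0.003,0,-0.07,0,0,0,-0.011,0,-0.16,0,0,0,-0.024,0,-0.28,0,0,0,-0.043,-0.02,-0.44,0,0,0,-0.067],
)

```text
t: 15.55
tool_pos: [0.5577, 0.0711, 0.1402]
orientation: [-3.142, -0.0, 1.458]
contact_force: [0.1, 0.4, -1.0]
opening: 0.0145
finger_force: 87.8
```

Emit:
jog_arm(
  series=[-0.01,-0.19,0,0,0,-0.029,-0.03,-0.42,0,0,0,-0.064,-0.06,-0.69,0,0,0,-0.104,-0.12,-0.98,0,0,0,-0.149,-0.22,-1.31,0,0,0,-0.2],
)

```text
t: 15.97
tool_pos: [0.5443, 0.0705, 0.1402]
orientation: [-3.142, -0.0, 1.659]
contact_force: [0.4, 0.3, -2.6]
opening: 0.0147
finger_force: 87.8
```

Emit:
jog_arm(
  series=[-0.05,-0.36,0,0,0,-0.053,-0.13,-0.71,0,0,0,-0.107,-0.24,-1.06,0,0,0,-0.16,-0.37,-1.41,0,0,0,-0.213,-0.53,-1.76,0,0,0,-0.266],
)

```text
t: 16.38
tool_pos: [0.5271, 0.0637, 0.1402]
orientation: [-3.142, -0.0, 1.926]
contact_force: [0.2, 0.8, -2.4]
opening: 0.0145
finger_force: 87.8
```

```bash
python3 marb.py
```

```text
16.3833 [0.527149   0.06365305 0.14023495] [-3.14151264e+00 -4.99626157e-05  1.92593741e+00] [ 0.16258484  0.79719138 -2.37622131] [0.16368525 0.04367662 0.00591844] 0.014508291731837417
scene marble_center 0.47 [314. 236.] 171 [ 0.5602 -0.0221  0.1427]
scene dish 0.66 [313. 243.] 3219 [ 0.5693 -0.0339  0.1427]
side marble_center 0.55 [360. 223.] 230 [ 0.5581 -0.0208  0.1427]
side dish 0.57 [361. 231.] 4144 [ 0.5477 -0.0321  0.1427]
```

Emit:
jog_arm(
  series=[-0.09,-0.37,0,0,0,-0.053,-0.21,-0.74,0,0,0,-0.107,-0.36,-1.11,0,0,0,-0.16,-0.54,-1.48,0,0,0,-0.213,-0.74,-1.83,0,0,0,-0.266],
)

```text
t: 17.1
tool_pos: [0.5128, 0.0504, 0.1401]
orientation: [-3.141, -0.0, 2.19]
contact_force: [-0.6, 0.2, -2.5]
opening: 0.0143
finger_force: 87.8
```

Emit:
jog_arm(
  series=[-0.13,-0.4,0,0,0,-0.053,-0.28,-0.8,0,0,0,-0.107,-0.47,-1.19,0,0,0,-0.16,-0.68,-1.58,0,0,0,-0.213,-0.91,-1.96,0,0,0,-0.266],
)

```text
t: 17.52
tool_pos: [0.5021, 0.0316, 0.1402]
orientation: [-3.141, -0.0, 2.456]
contact_force: [0.0, -0.1, -1.8]
opening: 0.0146
finger_force: 87.8
```

Emit:
jog_arm(
  series=[-0.15,-0.43,0,0,0,-0.053,-0.34,-0.86,0,0,0,-0.107,-0.55,-1.29,0,0,0,-0.16,-0.78,-1.72,0,0,0,-0.213,-1.05,-2.13,0,0,0,-0.266],
)

```text
t: 17.93
tool_pos: [0.4967, 0.0084, 0.1402]
orientation: [-3.141, -0.0, 2.722]
contact_force: [-0.1, 0.7, -2.2]
opening: 0.0146
finger_force: 87.8
```

Emit:
jog_arm(
  series=[-0.16,-0.45,0,0,0,-0.051,-0.33,-0.85,0,0,0,-0.096,-0.49,-1.2,0,0,0,-0.136,-0.65,-1.51,0,0,0,-0.17,-0.79,-1.76,0,0,0,-0.2],
)

```text
t: 18.35
tool_pos: [0.4968, -0.011, 0.1402]
orientation: [-3.141, -0.0, 2.921]
contact_force: [-0.7, -0.5, -1.3]
opening: 0.0149
finger_force: 87.8
```

Emit:
jog_arm(
  series=[-0.08,-0.23,0,0,0,-0.024,-0.14,-0.4,0,0,0,-0.043,-0.19,-0.53,0,0,0,-0.056,-0.22,-0.61,0,0,0,-0.064,-0.23,-0.63,0,0,0,-0.067],
)

```text
t: 18.77
tool_pos: [0.4976, -0.0175, 0.1402]
orientation: [-3.142, -0.0, 2.987]
contact_force: [0.3, -0.0, -2.0]
opening: 0.0147
finger_force: 87.8
```

```bash
python3 marb.py; python3 - <<'E'
from fit import *
X=env.get_state(); a=X["orientation"][2]; x=X["tool_pos"]
u=np.array([np.cos(a),np.sin(a)]); c=x[:2]-.097*u; l=x[:2]-.163*u
print("centre",c,"lip",l,"hopper",W(p,(115,0,91))[0],"turn",a-np.pi/2-p[2])
ims=[]
for n,x0,y0 in [("scene",230,170),("side",270,150)]:
    im=env.read_camera(n);cc=cal(n)
    for q in [(*l,.1425),(*W(p,(115,0,0))[0][:2],.091)]:
        t=proj(n,q,cc)[0];cv2.circle(im,(int(t[0]),int(t[1])),1,(0,0,255),-1)
    ims.append(cv2.resize(im[y0:y0+150,x0:x0+200],None,fx=2,fy=2))
cv2.imwrite("pics/f1.png",np.hstack(ims))
E
```

```text
18.7667 [ 0.49761962 -0.0174647   0.14015235] [-3.14153814e+00 -1.63613336e-04  2.98686069e+00] [ 0.31128    -0.00769716 -2.03939177] [0.00220145 0.15326015 0.04953701] 0.014725329475245132
scene marble_center 0.61 [327. 249.] 187 [ 0.5935 -0.0293  0.1427]
scene marble_center 0.36 [240. 319.] 1745 [ 0.589  -0.211   0.1427]
scene dish 0.69 [321. 256.] 3399 [ 0.596  -0.0454  0.1427]
side marble_center 0.54 [378. 215.] 255 [ 0.5891 -0.0287  0.1427]
side dish 0.62 [387. 225.] 3376 [ 0.5835 -0.0503  0.1427]
centre [ 0.59340752 -0.03228439] lip [ 0.65861762 -0.0424649 ] hopper [ 0.65850263 -0.04248589  0.091     ] turn 1.5705389522008009
```

View pics/f1.png

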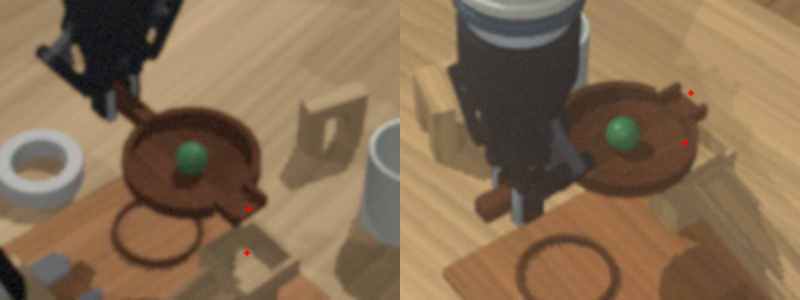

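Emit:
jog_arm(
  series=[0,0,0,0,0,0,0,0,0,0,0,0,0,0,0,0,0,0,0,0,0,0,0,0,0,0,0,0,0,0],
)

```text
t: 19.58
tool_pos: [0.4976, -0.0174, 0.1402]
orientation: [-3.142, 0.0, 2.987]
contact_force: [-0.4, 0.3, -2.4]
opening: 0.0142
finger_force: 87.8
```

Emit:
jog_arm(
  series=[0,0,0,0,0,0,0,0,0,0,0,0,0,0,0,0,0,0,0,0,0,0,0,0,0,0,0,0,0,0],
)

```text
t: 20.0
tool_pos: [0.4976, -0.0174, 0.1402]
orientation: [3.142, 0.0, 2.987]
contact_force: [0.5, -0.3, -2.0]
opening: 0.0145
finger_force: 87.8
```

```bash
python3 marb.py; python3 - <<'E'
from fit import *
# compare marble with the dish rim ellipse: rim centre 47 mm ring at rim height 31.5 mm and marble height 28.5 mm
st=env.get_state(); a=st["orientation"][2]; x=st["tool_pos"]; u=np.array([np.cos(a),np.sin(a)]); c=x[:2]-.097*u
for n in ["scene","side"]: print(n,"predicted marble px",proj(n,(*c,x[2]+.0025),C[n])[0],"dz? px/1cm",proj(n,(*(c+.01*u),x[2]+.0025),C[n])[0])
c_=cal("wrist");im=env.read_camera("wrist")
for r in env.silhouettes("wrist","marble_center")[:1]: print("wrist",r["confidence"],r["pixel"],onz("wrist",r["pixel"],x[2]+.0025,c_))
E
```

```text
20.0 [ 0.49761116 -0.01741909  0.1402278 ] [3.14159217e+00 4.47663655e-05 2.98677158e+00] [ 0.46462542 -0.27490124 -2.01204768] [0.01570865 0.18324308 0.02545642] 0.014486499105950753
scene marble_center 0.74 [326. 250.] 201 [ 0.5943 -0.0314  0.1427]
scene dish 0.93 [316. 253.] 3420 [ 0.5875 -0.0471  0.1427]
side marble_center 0.52 [379. 215.] 233 [ 0.59   -0.0294  0.1427]
scene predicted marble px [325.67199361 249.95984687] dz? px/1cm [321.48995465 246.37582967]
side predicted marble px [382.19631581 214.84009579] dz? px/1cm [376.8591667  217.70217308]
```

```bash
python3 -c "
from cell import env
print(env.sign_off())"
```

```text
the job is handed in; nothing more can be done
None
```

I handed the job in at about 20 s, with the dish held still and the lip over the middle of the hopper by my measurements. The marble was within a few millimetres of the dish's middle, the stop was back and the clamp free; `sign_off` gave no pass/fail result.

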